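Fold the ratchet reading rest flat

TASK

The white reading rest on the desk stands propped up on its ratchet. With a fingertip, press its red pawl paddle down until the pawl snaps free, then push the white leaf down past the teeth until it lies fully flat on its stand. Do not grasp or lift anything, do not shove the stand about, and leave the other things on the desk alone.

Things in the scene. Friction and masses are not known exactly. Their poses are not given: they have to be found in the camera images.
- stand: Loose, heavy (about 2.2 kg) dark steel stand of the reading rest, on rubber feet, base plate 225 mm (its x) by 210 mm (its y), 14 mm high. Origin: centre of the base on the desk. Its x axis points from the near edge, where the leaf is hinged, to the back; its y points to the left; z up. The ratchet and the pawl are at its right side (90 mm to the right of the origin). At the front of that side a fork 10 mm either side of the pawl rises to 90 mm above the desk.
- leaf_hinge (a point): On the hinge axis of the white leaf, at the middle of the leaf's width: 50 mm before the stand's origin, 10 mm to its left, 32 mm above the desk. The axis runs along the stand's y.
- leaf_edge (a point): Middle of the free back edge of the white leaf, on its upper face. The leaf is a flat white plate 144 mm wide and 6 mm thick; its upper face passes through the hinge axis and reaches 150 mm from it. A book ledge 15 mm high stands on it 10 mm from the hinge.
- leaf_arm (a joint): Angle of the leaf above flat, rad: 0 = fully flat (rests on its stop), about 0.7 to 1.05 at the start. The hinge is stiff: the leaf stays where it is left and takes 2 to 6 N at its free edge to push down once the pawl is free. With the pawl engaged it goes down by at most one tooth (0.2 rad) and then locks; it must not be forced.
- pawl_paddle (a point): Centre of the upper face of the red thumb paddle of the pawl, 26 mm (stand's x) by 28 mm (stand's y), about 88 mm above the desk while the pawl is engaged, level to within 8 degrees. It overhangs the stand's front edge by some 30 mm, 40 mm before the pawl's pivot.
- pawl_lever (a joint): Angle of the pawl, rad: 0 to 0.12 = engaged with the teeth, 0.36 = pressed fully free. An over-centre spring: the paddle takes about 5 N at first and less further on (for an instant up to some 20 N where the nose sits tight against a tooth); past 0.18 it snaps over to 0.36 (paddle about 15 mm lower than at 0) and stays there by itself.
- mobile_phone: Loose phone, 157x74x8 mm, bystander. Origin: centre of its underside.
- power_bank: Loose white power bank, 135x68x15 mm, bystander. Origin: centre of its underside.
- eraser: Loose blue and white eraser, 19x42x12 mm, bystander. Origin: centre of its underside.
- glue_stick: Loose upright glue stick with a green cap, 25 mm across, 88 mm high, bystander. Origin: centre of its underside.
- rubber_duck: Loose yellow rubber duck, 49x68x60 mm, bystander. Origin: centre of its underside.
- scissors: Loose scissors with blue handles, 87x199x9 mm, bystander. Origin: centre of its underside.

How it is judged:
By the outcome, as a careful person would: the job done as asked, in the order asked, and still so for the second after the job is handed in, with the robot touching nothing.
It also fails if it takes over 40 s, if anything falls off the work surface, if the arm or the gripper's body presses on something with over 40 N, if the wrist force passes 120 N, or if a joint passes its speed limit or range.

ROBOT

A 6-joint arm with a two-finger parallel gripper is mounted at the origin on a cart in front of the work surface, level with it; the furniture and walls round the work are solid. World frame = base frame: x ahead of the robot, y to its left, z up, the work surface at z = 0. Lengths are in m, angles in degrees, forces in N, time in s.
With the tool pointing down it reaches from about 0.375 to 0.9 m from the base axis. Payload 3.1 kg.
Tool frame: the origin (TCP) lies where the fingers leave the gripper's body, on its centre line; the fingertips stand 70 mm ahead of it and the grasp point (between the pads) lies 51 mm ahead of it; z points along the fingers, y is the line along which they close (so a half turn about z gives the same grasp; the last joint's range is limited). The gripper opens to 87 mm and grips with 3 to 60 N. Pads are 19 mm wide; open, the fingers measure 117 mm over their backs; the gripper's body (75 mm by 190 mm) begins 51 mm behind the grasp point.
Start: joints at [-86.373, 30.224, 82.088, -0, 67.689, -10.227], TCP at [0.15, -0.607, 0.292] pointing down, gripper open.
Joint ranges: [-176.69, 176.69], [-43.24, 126.21], [12.49, 139.97], [-82, 262], [0, 151.66], [-163.58, 163.58]. Speed limits (degrees/s): [159.86, 159.86, 180, 180, 180, 180].

INTERFACE

Orientations are given as a 3x3 rotation matrix whose columns are the frame's x, y, z axes.
In Python, from rig import readout, capture, calibration, bot, look_for gives the robot as it stands. The module is installed in compiled form; this text tells all that it offers.
- The arm moves only by the shell command python3 -m pendant 'ROWS'. ROWS is JSON, a list of rows, each a list of 7 numbers: the shift along the tool's x, y, z normalised to -1 to 1, where 1 is 200 mm, then the turn, a rotation vector about the tool's x, y, z normalised to -1 to 1, where 1 is 180 degrees, then the closure, from -1 (fully open) to 1 (shut). In form: [[dx, dy, dz, ax, ay, az, grip], ...]. A call has 1 to 8 rows; each row is the pose to reach, as a shift and turn from the pose commanded when the call began, along the tool's axes at that moment, turning the shorter way round; what a row does not reach only later rows make up. A row lasts 1/10 s, in which the tool goes at most 50 mm and 8.59 degrees, less where a joint would pass 70% of its speed; a pose out of reach is approached as far as the arm can. A call with a number of a shift or a turn outside -1 to 1 is refused whole. A call with a gripper value outside its range is refused whole. The fingers move at their own pace and stop on an object; the grip force is fixed at half the most. Time passes only in rows, so rows that repeat a pose let the fingers close. It gives the time, the measured TCP pose, the force, the opening and the grip force at its end, in the units of the state.
- readout.read_state(): the state, without advancing time (a new reading comes with each control period).
- capture(name): name is "side" or "top" or "wrist"; returns (picture, depth): 400x640x3 uint8, red, green, blue; 400x640 float32, m along the optical axis (not along the pixel's ray), 0 where there is no reading.
- calibration(name): a dict with "mtx" (3x3 intrinsics, pixels), "T" (4x4, takes a point from camera to world coordinates); the wrist camera has in their place "mount" (4x4, takes a point from camera to tool coordinates, whose origin is the TCP and whose axes are the flange's). Camera axes: x right, y down, z forward; pixel columns grow to the right and rows downward; lengths in m; the calibration is good to about 2 mm. A picture is of the moment at which its call begins: read the wrist's pose just before it. calibration takes no time and is no camera call.
- bot.hand_in(): hands the job in; it is judged then, once.
Trained networks look in the newest picture that a camera, given by its name, has taken for a name from the list of things; names that differ only in an ending like _2 or _b are one class to them, and where a whole thing is asked for, a point or a joint stands for the part that bears it (a point fixed in the world has none). Each returns a list of dicts, best first, with "conf" (0 to 1); they miss things now and then, are a little off and sometimes report something else, mostly with a low value. They report only what shows in the picture. A call takes as long as a camera call.
- look_for(thing, camera): "extent" ([left, top, right, bottom] in pixels, round what is visible of it).
The state is a dict: "time_s": time; "joint_positions": joint angles; "qvel": joint speeds; "tau": joint torques, N m; "position": TCP position; "tcp_rot": TCP orientation; "force": force on the tool from outside, world axes, zero at the start; "moment": the same for the moment, N m; "opening": opening from 0.0 (shut) to 1.0 (fully open); "grasp_force": force on a finger pad.
Only numpy, scipy, OpenCV 4.12 (cv2) and the standard library are available. Lean on these libraries where they do the work, as an engineer would, in place of code of your own. Each camera call takes 0.05 s, during which the arm holds its last target. There are 200 camera calls.

## Working session

There is one attempt and no reset: what is moved stays moved. The work goes in short steps, Python scripts to look and compute and a shell command to move; the robot and the scene stay as the last step left them, time stands still between calls to the robot, and variables do not carry over. Pictures are saved under pics/ and viewed, at most 10 in all, crops included, and the job is handed in when it is done.

```bash
mkdir -p pics
cat > h.py <<'E'
import numpy as np, cv2
from rig import readout, capture, calibration, bot, look_for
def cloud(name):
    s=readout.read_state(); p,d=capture(name); c=calibration(name)
    if name=="wrist":
        T=np.eye(4);T[:3,:3]=s["tcp_rot"];T[:3,3]=s["position"];T=T@c["mount"]
    else: T=c["T"]
    K=np.array(c["mtx"]);v,u=np.mgrid[:400,:640]
    X=np.stack([(u-K[0,2])/K[0,0]*d,(v-K[1,2])/K[1,1]*d,d,np.ones_like(d)],-1)@np.array(T).T
    X=X[...,:3]; X[d==0]=np.nan
    return p,X
E
python3 - <<'E'
from h import *
s=readout.read_state();print(s["position"],s["tcp_rot"],s["time_s"])
for n in("top","side"):
    p,X=cloud(n);cv2.imwrite(f"pics/{n}0.png",p[...,::-1])
    np.savez(f"{n}0.npz",p=p,X=X)
    for t in("pawl_paddle","leaf_edge","stand","glue_stick","rubber_duck","power_bank"):
        for r in look_for(t,n)[:2]:
            e=r["extent"];u,v=int((e[0]+e[2])/2),int((e[1]+e[3])/2)
            print(n,t,round(r["conf"],2),np.round(e),np.round(X[v,u],3))
E
```

```text
[ 0.14963451 -0.60623496  0.29127239] [[ 9.70908848e-01  2.39449338e-01 -1.52794124e-04]
 [ 2.39449109e-01 -9.70906551e-01  2.14324293e-03]
 [ 3.64849287e-04 -2.11747995e-03 -9.99997692e-01]] 0.0
top pawl_paddle 0.59 [253. 212. 261. 241.] [0.513 0.134 0.064]
top pawl_paddle 0.42 [428. 216. 455. 262.] [ 0.446 -0.493  0.012]
top leaf_edge 0.81 [209. 172. 258. 215.] [0.624 0.205 0.089]
top stand 0.7 [210. 165. 276. 241.] [0.595 0.181 0.06 ]
top stand 0.41 [187. 253. 242. 280.] [0.392 0.289 0.005]
top rubber_duck 0.6 [396. 199. 415. 212.] [ 0.561 -0.373  0.046]
top power_bank 0.97 [354. 201. 378. 244.] [ 0.514 -0.239  0.017]
top power_bank 0.63 [209. 165. 277. 239.] [0.601 0.177 0.064]
side pawl_paddle 0.52 [293. 224. 328. 238.] [0.512 0.115 0.084]
side pawl_paddle 0.51 [300. 294. 351. 344.] [0.396 0.324 0.007]
side leaf_edge 0.89 [210. 199. 301. 280.] [0.615 0.197 0.081]
side leaf_edge 0.35 [300. 293. 351. 346.] [0.396 0.324 0.007]
side stand 0.6 [192. 202. 331. 303.] [0.596 0.207 0.056]
side glue_stick 0.76 [260. 189. 271. 216.] [ 0.73  -0.073  0.048]
side rubber_duck 0.69 [341. 171. 359. 191.] [ 0.561 -0.343  0.04 ]
side power_bank 0.68 [325. 196. 376. 213.] [ 0.515 -0.212  0.018]
```

View pics/top0.png

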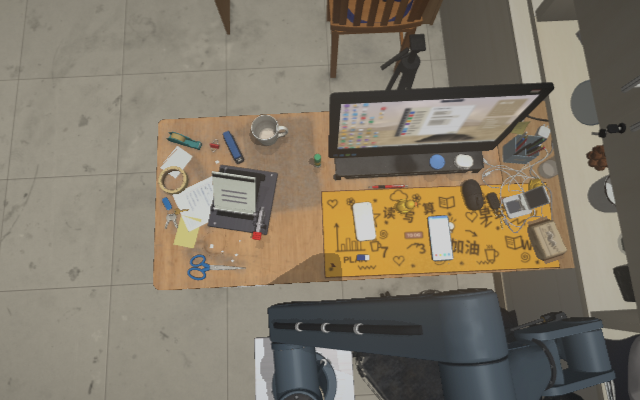

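View pics/side0.png

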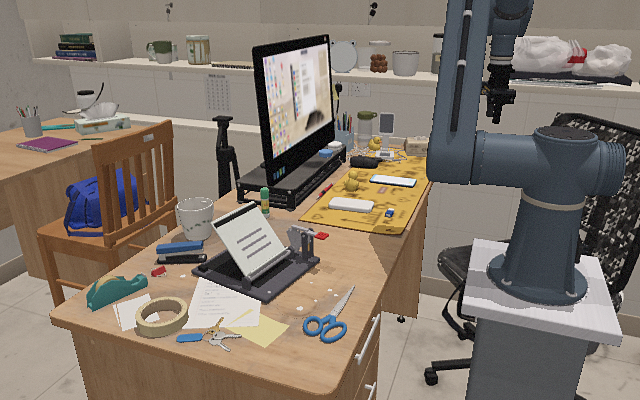

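The top view shows the stand at about (242,198) with its red paddle at (257,237). The side view shows the paddle at (321,236) and the white leaf tilted up at about (255,240). Next I'll measure the red points, the stand's yaw and the leaf plane.

Run:
```python
from h import *
for n,b in(("top",(200,160,285,250)),("side",(185,195,340,310))):
    z=np.load(f"{n}0.npz");p=z["p"].astype(int);X=z["X"]
    m=np.zeros(p.shape[:2],bool);m[b[1]:b[3],b[0]:b[2]]=1;m&=np.isfinite(X[...,2])
    red=m&(p[...,0]>150)&(p[...,1]<80)&(p[...,2]<80)
    r=X[red];v,u=np.nonzero(red)
    print(n,"red",len(r),np.median(r,0).round(3),r.min(0).round(3),r.max(0).round(3),u.min(),u.max(),v.min(),v.max())
    w=m&(p.min(-1)>150)&(X[...,2]>.03);q=X[w]
    c=np.median(q,0);
    for _ in range(3):
        c=q.mean(0);nrm=np.linalg.svd(q-c)[2][2];q=q[abs((q-c)@nrm)<.006]
    nrm*=np.sign(nrm[2]);print("leaf c",c.round(3),"n",nrm.round(3),"tilt",np.arccos(nrm[2]).round(3),"yaw",np.degrees(np.arctan2(-nrm[1],-nrm[0])).round(1),q.min(0).round(3),q.max(0).round(3))
    ba=m&(X[...,2]>.006)&(X[...,2]<.02)&(p.max(-1)<110)
    rc=cv2.minAreaRect(X[ba][:,:2].astype(np.float32));print("base",rc,ba.sum())
```

```text
top red 58 [0.478 0.131 0.088] [0.466 0.118 0.081] [0.49  0.144 0.093] 252 260 232 239
leaf c [0.628 0.211 0.093] n [-0.705  0.184  0.685] tilt 0.816 yaw -14.6 [0.562 0.126 0.039] [0.688 0.279 0.148]
base ((0.6347284317016602, 0.1833239197731018), (0.2067025601863861, 0.25368931889533997), 78.65657806396484) 1837
side red 55 [0.475 0.137 0.087] [ 0.463 -0.277  0.004] [0.638 0.147 0.091] 315 328 195 238
leaf c [0.621 0.21  0.085] n [-0.698  0.131  0.704] tilt 0.79 yaw -10.7 [0.59  0.134 0.066] [0.654 0.276 0.105]
base ((0.6934505105018616, 0.07549631595611572), (0.32766836881637573, 0.5729712247848511), 27.019115447998047) 3267
```

The paddle centre is at (0.476, 0.132, 0.088) in both views, and the stand's yaw is about -12°. I'll close the fingers and travel there at a safe height.

```bash
python3 -m pendant '[[0.87,-0.815,0,0,0,0.144,1],[0.87,-0.815,0,0,0,0.144,1],[0.87,-0.815,0,0,0,0.144,1],[0.87,-0.815,0,0,0,0.144,1],[0.87,-0.815,0,0,0,0.144,1],[0.87,-0.815,0,0,0,0.144,1],[0.87,-0.815,0,0,0,0.144,1]]'
python3 -m pendant '[[0.4,-1,0,0,0,0,1],[0.4,-1,0,0,0,0,1],[0.4,-1,0,0,0,0,1],[0.4,-1,0,0,0,0,1],[0.4,-1,0,0,0,0,1],[0.4,-1,0,0,0,0,1]]'
python3 -m pendant '[[0,-1,0,0,0,0,1],[0,-1,0,0,0,0,1],[0,-1,0,0,0,0,1],[0,-1,0,0,0,0,1],[0,-1,0,0,0,0,1],[0,-1,0,0,0,0,1]]'
```

```text
time_s: 1.4
position: [0.2801, -0.4067, 0.2927]
tcp_rot: [[0.978, -0.207, 0.0], [-0.207, -0.978, -0.002], [0.0, 0.002, -1.0]]
force: [0.6, -0.4, -0.9]
opening: 0.452
grasp_force: 0.0
time_s: 2.0
position: [0.4008, -0.2278, 0.2924]
tcp_rot: [[0.978, -0.207, 0.001], [-0.207, -0.978, -0.001], [0.001, 0.001, -1.0]]
force: [-0.6, 0.1, -0.2]
opening: 0.009
grasp_force: 0.0
time_s: 2.6
position: [0.4423, -0.0333, 0.2924]
tcp_rot: [[0.978, -0.208, 0.001], [-0.208, -0.978, -0.001], [0.001, 0.001, -1.0]]
force: [0.4, -0.1, 0.5]
opening: 0.005
grasp_force: 0.0
```

```bash
python3 -m pendant '[[0,-0.6,0,0,0,0,1],[0,-0.6,0,0,0,0,1],[0,-0.6,0,0,0,0,1],[0,-0.6,0,0,0,0,1],[0,-0.6,0,0,0,0,1]]'
cat > w.py <<'E'
from h import *
import sys
def look(tag):
    p,X=cloud("wrist");cv2.imwrite(f"pics/{tag}.png",p[...,::-1])
    pi=p.astype(int);red=(pi[...,0]>130)&(pi[...,1]<70)&(pi[...,2]<70)&(X[...,2]>.05)&(X[...,2]<.12)
    n,l,st,ce=cv2.connectedComponentsWithStats(red.astype(np.uint8))
    if n>1:
        k=1+np.argmax(st[1:,4]);r=X[l==k];rc=cv2.minAreaRect(r[:,:2].astype(np.float32));print("red",st[k],rc,np.median(r,0).round(4),r.min(0).round(3),r.max(0).round(3))
    w=(pi.min(-1)>140)&(X[...,2]>.022)&(X[...,0]>.5)&(X[...,2]<.17);q=X[w]
    if len(q)>200:
        for _ in range(5):
            c=q.mean(0);nrm=np.linalg.svd(q-c,full_matrices=False)[2][2];q=q[abs((q-c)@nrm)<.004]
        nrm*=np.sign(nrm[2]);print("leaf",len(q),c.round(3),nrm.round(3),"tilt",np.arccos(nrm[2]).round(3),"yaw",np.degrees(np.arctan2(-nrm[1],-nrm[0])).round(1),q.min(0).round(3),q.max(0).round(3))
    s=readout.read_state();print(s["time_s"],s["position"].round(4) if hasattr(s["position"],"round") else s["position"])
look(sys.argv[1])
E
python3 w.py w1
```

```text
time_s: 3.1
position: [0.4672, 0.0826, 0.2921]
tcp_rot: [[0.977, -0.211, 0.0], [-0.211, -0.977, -0.001], [0.0, 0.001, -1.0]]
force: [0.1, 0.1, 0.2]
opening: -0.0
grasp_force: 0.0
red [255 170  26  24 489] ((0.4782455265522003, 0.13157598674297333), (0.026422929018735886, 0.023657701909542084), 80.78218078613281) [0.4788 0.1315 0.0887] [0.465 0.117 0.084] [0.491 0.145 0.092]
leaf 8755 [0.625 0.211 0.091] [-0.732  0.159  0.662] tilt 0.847 yaw -12.3 [0.567 0.129 0.034] [0.663 0.287 0.126]
3.15 [0.467  0.0825 0.2921]
```

View pics/w1.png

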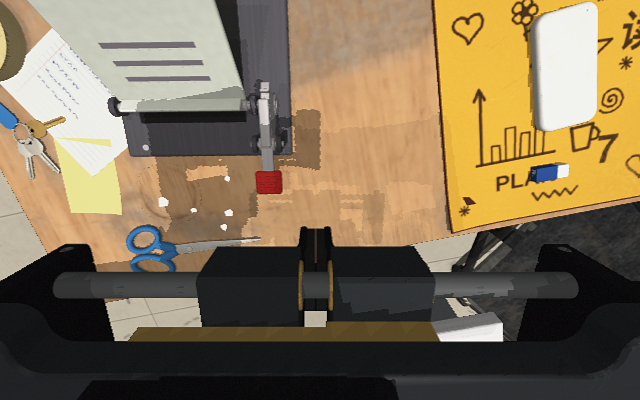

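The wrist view shows the red paddle at (268,182), and its position agrees with the fixed cameras. The scissors are clear of the fingers. I'll move above the paddle and descend to 10 mm over it.

```bash
python3 -m pendant '[[-0.013,-0.25,0,0,0,0,1],[-0.013,-0.25,0,0,0,0,1],[-0.013,-0.25,0.2,0,0,0,1],[-0.013,-0.25,0.4,0,0,0,1],[-0.013,-0.25,0.6,0,0,0,1],[-0.013,-0.25,0.6,0,0,0,1],[-0.013,-0.25,0.6,0,0,0,1]]'
```

```text
time_s: 3.85
position: [0.4746, 0.1329, 0.1722]
tcp_rot: [[0.977, -0.211, -0.002], [-0.211, -0.977, -0.0], [-0.002, 0.001, -1.0]]
force: [0.7, 0.8, 0.4]
opening: 0.009
grasp_force: 0.0
```

```bash
python3 -m pendant '[[0,0,0.03,0,0,0,1],[0,0,0.06,0,0,0,1],[0,0,0.075,0,0,0,1],[0,0,0.085,0,0,0,1],[0,0,0.095,0,0,0,1]]'
python3 -m pendant '[[0,0,0.01,0,0,0,1],[0,0,0.02,0,0,0,1],[0,0,0.03,0,0,0,1],[0,0,0.04,0,0,0,1],[0,0,0.05,0,0,0,1]]'
```

```text
time_s: 4.35
position: [0.4746, 0.1344, 0.1543]
tcp_rot: [[0.978, -0.209, 0.002], [-0.209, -0.978, -0.0], [0.002, -0.0, -1.0]]
force: [-1.2, 0.2, 2.6]
opening: 0.004
grasp_force: 1.2
time_s: 4.85
position: [0.4749, 0.1344, 0.1444]
tcp_rot: [[0.978, -0.209, 0.001], [-0.209, -0.978, -0.0], [0.001, -0.0, -1.0]]
force: [-4.1, 0.1, 25.7]
opening: 0.006
grasp_force: 12.9
```

The tip is at 0.0744 with 26 N, which fits a paddle resting on its end stop. I'll back off and look.

```bash
python3 -m pendant '[[0,0,-0.05,0,0,0,1],[0,0,-0.2,0,0,0,1],[0,0,-0.4,0,0,0,1],[0,0,-0.6,0,0,0,1],[0,0.2,-0.74,0,0,0,1],[0,0.25,-0.74,0,0,0,1],[0,0.25,-0.74,0,0,0,1]]'; python3 w.py w2
```

```text
time_s: 5.55
position: [0.4636, 0.0846, 0.2914]
tcp_rot: [[0.977, -0.212, 0.0], [-0.212, -0.977, 0.0], [0.0, -0.0, -1.0]]
force: [0.5, -0.2, -1.3]
opening: 0.006
grasp_force: 0.0
red [259 165  23  20 363] ((0.4794083535671234, 0.13204360008239746), (0.023551613092422485, 0.02393188700079918), 71.23070526123047) [0.48   0.1323 0.0752] [0.466 0.118 0.069] [0.492 0.145 0.079]
leaf 7584 [0.623 0.213 0.088] [-0.732  0.161  0.663] tilt 0.847 yaw -12.4 [0.567 0.132 0.035] [0.657 0.287 0.123]
5.6 [0.4633 0.0853 0.2905]
```

View pics/w2.png

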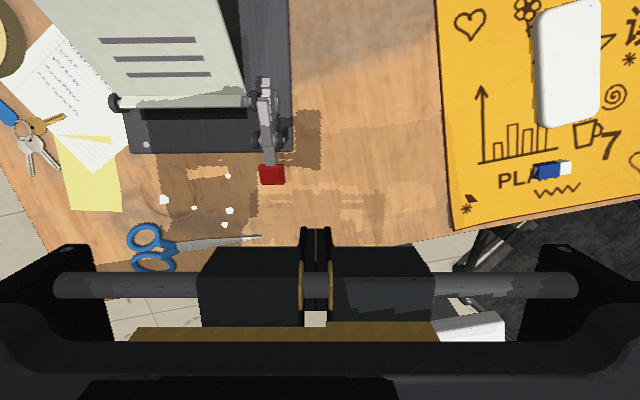

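The paddle now stays 13.5 mm lower, so the pawl has snapped free. The leaf is at about 0.85 rad. Before pushing, I'll check clearance behind it.

Run:
```python
from h import *
print(calibration("wrist")["mount"][:3,3])
for n in("top","side"):
    X=np.load(n+"0.npz")["X"].reshape(-1,3);X=X[np.isfinite(X).all(1)]
    ex=np.array([.977,-.213]);ey=np.array([.213,.977]);r=X[:,:2]-[.572,.214];a=r@ex;b=r@ey
    for lo in(.1,.13,.16,.19,.22):
        print(n,lo,[round(float(X[(a>lo)&(a<lo+.03)&(b>c)&(b<c+.05)][:,2].max(initial=-1)),3) for c in(-.15,-.1,-.05,0,.05,.1)])
```

```text
[ 0.08361812 -0.00025589 -0.09280436]
top 0.1 [0.022, 0.149, 0.148, 0.147, 0.149, 0.007]
top 0.13 [0.021, 0.031, 0.023, 0.023, 0.036, 0.007]
top 0.16 [0.02, 0.017, 0.018, 0.051, 0.017, 0.008]
top 0.19 [0.007, 0.007, 0.006, 0.055, 0.049, 0.008]
top 0.22 [0.006, 0.008, 0.005, 0.054, 0.052, 0.018]
side 0.1 [-1.0, 0.144, 0.144, 0.143, 0.143, 0.003]
side 0.13 [-1.0, -1.0, 0.017, 0.017, 0.027, 0.002]
side 0.16 [-1.0, -1.0, 0.014, 0.048, 0.012, 0.002]
side 0.19 [-1.0, 0.002, 0.002, 0.049, 0.048, 0.006]
side 0.22 [-1.0, 0.092, 0.094, 0.047, 0.046, 0.015]
```

The space behind is clear: the stapler stands under 55 mm high. I'll move above the leaf.

```bash
python3 -m pendant '[[0.77,-0.745,0,0,0,0,1],[0.77,-0.745,0,0,0,0,1],[0.77,-0.745,0,0,0,0,1],[0.77,-0.745,0,0,0,0,1],[0.77,-0.745,0,0,0,0,1],[0.77,-0.745,0.2,0,0,0,1],[0.77,-0.745,0.38,0,0,0,1],[0.77,-0.745,0.38,0,0,0,1]]'
```

```text
time_s: 6.4
position: [0.6409, 0.1996, 0.2067]
tcp_rot: [[0.978, -0.208, -0.017], [-0.208, -0.978, -0.002], [-0.016, 0.005, -1.0]]
force: [-1.0, -0.5, -0.9]
opening: 0.005
grasp_force: 0.0
```

```bash
python3 -m pendant '[[0.02,0,0.03,0,0,0,1],[0.04,0,0.06,0,0,0,1],[0.06,0,0.09,0,0,0,1],[0.08,0,0.12,0,0,0,1],[0.09,0,0.15,0,0,0,1],[0.11,0,0.18,0,0,0,1]]'
```

```text
time_s: 7.0
position: [0.668, 0.1943, 0.1799]
tcp_rot: [[0.978, -0.209, 0.002], [-0.209, -0.978, 0.0], [0.002, -0.001, -1.0]]
force: [0.3, 1.2, 4.2]
opening: 0.006
grasp_force: 1.6
```

```bash
python3 -m pendant '[[0.02,0,0.035,0,0,0,1],[0.035,0,0.07,0,0,0,1],[0.05,0,0.105,0,0,0,1],[0.065,0,0.14,0,0,0,1],[0.075,0,0.175,0,0,0,1],[0.085,0,0.21,0,0,0,1],[0.095,0,0.24,0,0,0,1],[0.1,0,0.26,0,0,0,1]]'
```

```text
time_s: 7.8
position: [0.6869, 0.1901, 0.1264]
tcp_rot: [[0.978, -0.209, -0.0], [-0.209, -0.978, -0.0], [-0.0, 0.0, -1.0]]
force: [0.4, -0.1, 3.6]
opening: 0.005
grasp_force: 1.5
```

```bash
python3 -m pendant '[[0.005,0,0.03,0,0,0,1],[0.01,0,0.055,0,0,0,1],[0.015,0,0.08,0,0,0,1],[0.015,0,0.1,0,0,0,1],[0.015,0,0.115,0,0,0,1],[0.015,0,0.12,0,0,0,1],[0.015,0,0.125,0,0,0,1]]'
```

```text
time_s: 8.5
position: [0.6893, 0.1897, 0.1021]
tcp_rot: [[0.978, -0.209, -0.001], [-0.209, -0.978, 0.0], [-0.001, 0.0, -1.0]]
force: [-2.3, 0.6, 5.8]
opening: 0.006
grasp_force: 2.7
```

Still at hinge-friction force; I'll press a little further, until the stop shows in the force.

```bash
python3 -m pendant '[[0,0,0.01,0,0,0,1],[0,0,0.015,0,0,0,1],[0,0,0.015,0,0,0,1]]'
```

```text
time_s: 8.8
position: [0.6894, 0.1897, 0.1019]
tcp_rot: [[0.978, -0.209, -0.001], [-0.209, -0.978, -0.0], [-0.001, 0.0, -1.0]]
force: [-5.5, 0.0, 13.5]
opening: 0.005
grasp_force: 6.9
```

The tip is at 0.032 m and the force rose without motion, so the leaf is on its stop. I'll lift off and check.

```bash
python3 -m pendant '[[0,0,-0.05,0,0,0,1],[0,0,-0.2,0,0,0,1],[0,0,-0.45,0,0,0,1],[0,0,-0.7,0,0,0,1],[0,0,-0.9,0,0,0,1],[0,0,-0.9,0,0,0,1]]'; python3 -m pendant '[[-0.25,0.25,0,0,0,0,1],[-0.5,0.5,0,0,0,0,1],[-0.7,0.6,0,0,0,0,1],[-0.9,0.7,0,0,0,0,1],[-1,0.8,0,0,0,0,1],[-1,0.8,0,0,0,0,1],[-1,0.8,0,0,0,0,1]]'; python3 w.py w3
python3 - <<'E'
from h import *
p,X=cloud("side");cv2.imwrite("pics/s3.png",cv2.resize(p[150:350,150:420,::-1],None,fx=2.5,fy=2.5))
E
```

```text
time_s: 9.4
position: [0.693, 0.19, 0.2874]
tcp_rot: [[0.978, -0.209, 0.015], [-0.209, -0.978, 0.002], [0.014, -0.005, -1.0]]
force: [0.2, -0.2, 0.6]
opening: 0.006
grasp_force: 0.0
time_s: 10.1
position: [0.4589, 0.0745, 0.2789]
tcp_rot: [[0.978, -0.21, -0.002], [-0.21, -0.978, 0.0], [-0.002, 0.0, -1.0]]
force: [-0.0, -0.6, -0.4]
opening: 0.006
grasp_force: 0.0
red [246 165  26  20 395] ((0.4785477817058563, 0.131266787648201), (0.026099039241671562, 0.022645501419901848), 77.98677062988281) [0.4801 0.131  0.0752] [0.467 0.116 0.069] [0.492 0.145 0.079]
leaf 8739 [0.632 0.207 0.032] [0.015 0.002 1.   ] tilt 0.015 yaw -170.7 [0.573 0.124 0.03 ] [0.678 0.291 0.037]
10.15 [0.4611 0.0747 0.2793]
```

View pics/s3.png

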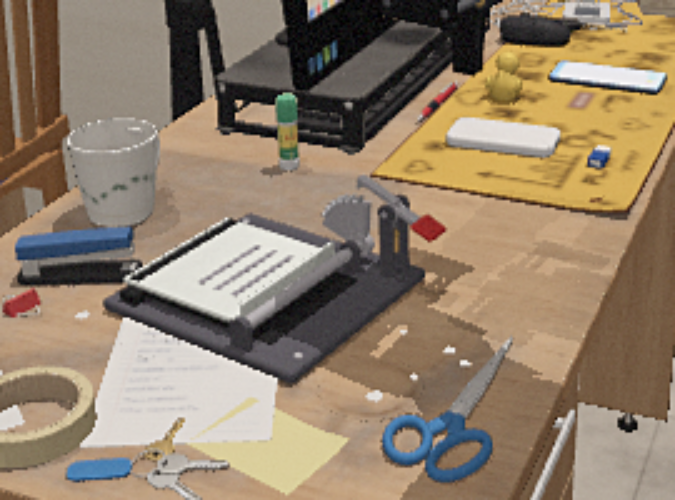

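View pics/w3.png

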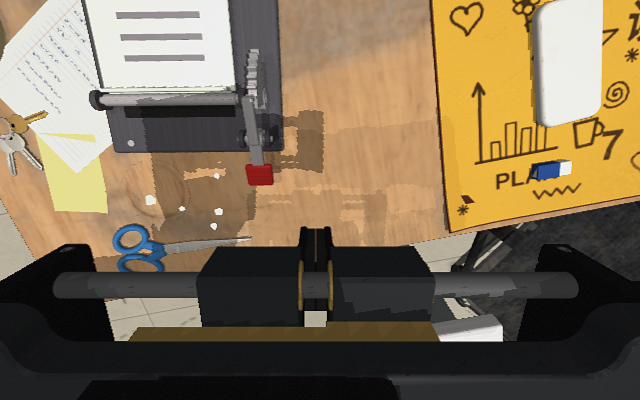

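The side crop shows the leaf lying flat at about (230,270), with the paddle down at (428,228). The wrist view puts the leaf at z = 0.032 m and level, the paddle still down at (259,174), the stand unmoved and the robot clear.

```bash
python3 -c "from rig import bot; print(bot.hand_in())"
```

```text
the job is handed in; nothing more can be done
None
```

The job is handed in: the pawl was pressed until it snapped free, then the leaf was pushed down and lies flat on its stop; the stand and the other things in view show no movement, and the robot is clear.

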